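# Pop a soap tin and trap it on the slide

### The arm

A 6-joint arm with a two-finger parallel gripper is mounted at the origin on the work surface. World frame = base frame: x ahead of the robot, y to its left, z up, the work surface at z = 0. Lengths are in m, angles in rad, forces in N, time in s.
With the tool pointing down it reaches from about 0.35 to 0.975 m from the base axis. Payload 17.4 kg.
Tool frame: the origin (TCP) lies at the very end of the fingers, on their centre line; the grasp point (between the pads) lies 19 mm behind it; z points along the fingers, y is the direction in which the jaws open and shut (so a half turn about z gives the same grasp; the last joint's range is limited). The gripper opens to 85 mm and grips with 20 to 120 N. Pads are 22 mm wide; open, the fingers measure 114 mm over their backs; the gripper's body (76 mm by 85 mm) begins 54 mm behind the grasp point. The pads swing forward as they close: fully open they stand 13 mm farther back than shut.
Start: joints at [-1.156, 0.116, 1.442, -0, 1.584, -0.038], TCP at [0.295, -0.607, 0.231] pointing down, gripper open.
Joint ranges: [-2.83, 2.83], [-0.83, 2.19], [0.07, 2.5], [-1.14, 4.28], [0.01, 3], [-2.97, 2.97]. Speed limits (rad/s): [1.89, 1.89, 2.22, 3.14, 3.14, 3.14].

### API

Orientations are given as a unit quaternion [x, y, z, w].
In Python, from workcell import status, eyes, r gives the robot as it stands.
- The arm moves only by the shell command python3 -m creep 'ROWS' [OPENING]. ROWS is JSON, a list that holds one entry, the list of rows, each a list of 6 numbers: the shift along the tool's x, y, z in cm, then the turn, a rotation vector about the tool's x, y, z in degrees. In form: [[[tx, ty, tz, ax, ay, az], ...]]. A call has 1 to 5 rows; each row is the pose to reach, as a shift and turn from the pose commanded when the call began, along the tool's axes at that moment; what a row does not reach only later rows make up. A row lasts 1/8 s, in which the tool goes at most 62.5 mm and 10.7 degrees, less where a joint would pass 70% of its speed; a pose out of reach is approached as far as the arm can. A call with a gripper value outside its range is refused whole. OPENING is the finger opening in cm, from 0 to 8.54, set as the call begins (- or left out, the last holds). The fingers move at their own pace and stop on an object; the grip force is fixed at half the most. Time passes only in rows, so rows that repeat a pose let the fingers close. It gives the time, the measured TCP pose, the force and the opening at its end, in the units of the state.
- status.sense(): the state, without advancing time (a new reading comes with each control period).
- eyes.snapshot(name): name is "scene" or "side" or "wrist"; returns a dict with "img" (400x640x3 uint8, red, green, blue), "range_z" (400x640 float32, m along the optical axis (not along the pixel's ray), 0 where there is no reading), "vfov" (degrees; the focal length in pixels is half the picture's height over the tangent of half this angle, whatever the lens; pixels are square), "cx", "cy" (the principal point, pixels), "k1" (the pictures are not rectified: a ray, as slopes to the right and down, at radius r is drawn at 1 + k1 r^2 times it, then the intrinsics apply), "R" (3x3) and "t" (3): a world point X has camera coordinates R X + t. Camera axes: x right, y down, z forward; pixel columns grow to the right and rows downward; lengths in m; the calibration is good to about 2 mm. A picture is of the moment at which its call begins.
- r.sign_off(): hands the job in, once; it reports no verdict.
The state is a dict: "time": time; "qpos": joint angles; "joint_vel": joint speeds; "tau": joint torques, N m; "ee_pos": TCP position; "orientation": TCP orientation; "force": force on the tool from outside, world axes, zero at the start; "torque": the same for the moment, N m; "grip_width": finger opening in m.
Only numpy, scipy, OpenCV 4.12 (cv2) and the standard library are available. Lean on these libraries where they do the work, as an engineer would, in place of code of your own. Each camera call takes 0.05 s, during which the arm holds its last target. There are 200 camera calls.

### The job

Dispense the round soap tin from the two-lane counter dispenser: push down the spring plunger beside its lane with one fingertip, so that the tin is popped onto the slide, and trap it there against your other finger before it slides off the end. Finish while holding: the plunger still fully down, the tin still on the slide and resting against the finger. Pick nothing up, leave the square tin where it sits, and do not disturb the jar, pot and brush.

Things in the scene. Friction and masses are not known exactly. Their poses are not given: they have to be found in the camera images.
- dispenser: Wooden two-lane soap tin dispenser fixed to the counter, base 210 x 150 mm, 100 mm high at the back. Origin: centre of its underside; +x downhill (roughly away from the robot), +y to its left lane, z up. The level kick plates carrying the tins span x = -93 to -31 mm, top 85 mm up. Plungers stand at x = 35 mm, y = +92 (left) and -92 mm (right), in housings 40 x 38 mm, 52 mm high.
- slide: Slippery metal slide, 24 degrees steep, 153 mm long, 134 mm wide, foot open. Origin: middle of its upper edge, on the surface, 84.5 mm up; x down the slope, y to the left lane, z out of the surface. Lanes 56 mm wide, centre lines y = +34 and -34 mm; rails 6 mm high, 12 (middle) and 5 mm thick. Beside the plungers (x = 71 mm) the surface is 55 mm up: a fingertip in the lane there stops a tin.
- round_tin: Closed round aluminium soap tin, 50 mm in diameter, 24 mm high, about 110 g. Origin: centre of its underside, z up. It starts lying flat on the level kick plate at the top of the left or the right lane; the other lane has the square tin.
- square_tin: Closed square aluminium soap tin, 48 x 48 x 24 mm, about 110 g, on the other lane's kick plate. Origin: centre of its underside. To be left alone.
- plunger_left_top (a point): Centre of the flat top of the left lane's ejector plunger (round steel cap 32 mm in diameter): 80 mm above the counter when up, 68 mm when fully down. 58 mm to the left of the lane's centre line.
- plunger_right_top (a point): The same for the right lane's plunger, 58 mm to the right of that lane's centre line.
- plunger_left (a joint): Travel of the left plunger in m: 0 up, 0.012 fully down. Springs back when released; starts to move at 3 N, fully down takes 8 to 10 N. Pressing it tips up the left kick plate about its front edge (up to 0.5 rad); from about 4 to 6 mm of travel the tin slides off it and down the lane within a second.
- plunger_right (a joint): The same for the right plunger and the right lane's kick plate.
- jar: Amber glass jar, 60 mm in diameter, 75 mm high, beside the dispenser. Origin: centre of its underside. Bystander.
- pot: Small terracotta pot, 64 mm across the rim, 60 mm high. Origin: centre of its underside. Bystander.
- brush: Wooden nail brush lying bristles down, 100 x 38 x 30 mm. Origin: centre of its underside, x along it. Bystander.

How it is judged:
By the outcome, as a careful person would: the job done as asked, in the order asked, and still so for the second after the job is handed in, while the arm keeps its last pose, push and grip.
It also fails if it takes over 27 s, if anything falls off the work surface, if the arm or the gripper's body presses on something with over 40 N, if the wrist force passes 120 N, or if a joint passes its speed limit or range.

## Working session

There is one attempt and no reset: what is moved stays moved. The work goes in short steps, Python scripts to look and compute and a shell command to move; the robot and the scene stay as the last step left them, time stands still between calls to the robot, and variables do not carry over. Pictures are saved under pics/ and viewed, about 8 in all and at most 12, crops included, and the job is handed in when it is done.

```bash
mkdir -p pics; cat > h.py <<'E'
import numpy as np,cv2
from workcell import status,eyes,r
def snap(n,f):
    s=eyes.snapshot(n); cv2.imwrite('pics/'+f,s['img'][:,:,::-1]); np.savez('pics/'+f[:-4]+'.npz',**s); return s
def pts(s):
    z=np.array(s['range_z']);h,w=z.shape;f=h/2/np.tan(np.radians(s['vfov'])/2)
    u,v=np.meshgrid(np.arange(w),np.arange(h))
    K=np.array([[f,0,s['cx']],[0,f,s['cy']],[0,0,1.]])
    p=cv2.undistortPoints(np.stack([u,v],-1).reshape(-1,1,2).astype(float),K,np.array([float(s['k1']),0,0,0])).reshape(h,w,2)
    c=np.dstack([p*z[...,None],z]); W=(c-np.array(s['t']))@np.array(s['R']); W[z==0]=np.nan
    return W
E
python3 - <<'E'
from h import *
print(status.sense())
for n in('scene','side'):
    s=snap(n,n+'1.png'); print(n,s['vfov'],s['k1'],np.array(s['R']).round(2).tolist(),np.array(s['t']).round(3))
a=[cv2.imread(f'pics/{n}1.png') for n in('scene','side')]
E
```

```text
{'time': 0.0, 'qpos': array([-1.15576579e+00,  1.16517190e-01,  1.44227960e+00,  1.79988662e-05,
        1.58399489e+00, -3.77716174e-02]), 'joint_vel': array([ 8.09821256e-04, -3.72323515e-04, -5.26781901e-04,  8.59189452e-04,
       -3.19220430e-04, -8.46141366e-05]), 'tau': array([-4.69290317e-03, -7.32010531e+01, -6.32497072e+01, -2.00450895e-04,
        6.25059867e-03,  5.67856034e-06]), 'ee_pos': array([ 0.29524044, -0.60679478,  0.23053223]), 'orientation': array([ 9.74480361e-01,  2.24471973e-01, -1.03577361e-04, -5.90566706e-04]), 'force': array([ 0.12277786, -0.88491749,  0.12988108]), 'torque': array([ 0.01405495, -0.01124595,  0.00477974]), 'grip_width': 0.08563187346864873}
scene 43.08355808570593 -0.05202952676892283 [[0.83, 0.56, -0.02], [0.41, -0.63, -0.66], [-0.38, 0.54, -0.75]] [-0.505 -0.14   1.304]
side 43.98999596977473 0.04560276065392334 [[0.99, -0.11, -0.0], [-0.08, -0.7, -0.71], [0.08, 0.7, -0.71]] [-0.55   0.134  1.099]
```

View pics/scene1.png

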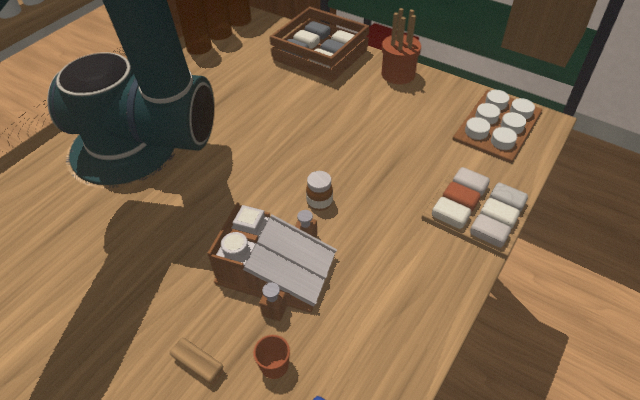

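View pics/side1.png

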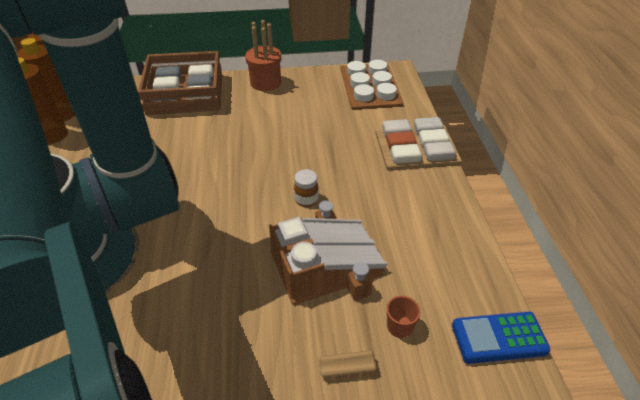

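The round tin is in the lane at lower y, which is the right lane: round tin at scene (235,242), right plunger at (272,292), left plunger at (305,217). Next I measure them.

```bash
python3 - <<'E'
from h import *
seeds={'scene':{'PR':(271,289),'PL':(305,215),'round':(235,240),'square':(249,214),'slideR':(285,273),'slideL':(298,242),'jar':(319,178)},
'side':{'PR':(361,270),'PL':(326,207),'round':(304,250),'square':(292,228),'slideR':(345,257),'slideL':(340,232),'jar':(306,176)}}
for n in seeds:
    s=np.load(f'pics/{n}1.npz'); W=pts(s)
    for k,(u,v) in seeds[n].items():
        z0=np.nanmedian(W[v-1:v+2,u-1:u+2,2])
        m=(abs(W[...,2]-z0)<.004).astype(np.uint8)
        _,l=cv2.connectedComponents(m); M=(l==l[v,u]) if l[v,u] else m[:0]
        P=W[M]; print(n,k,np.median(W[v-1:v+2,u-1:u+2].reshape(-1,3),0).round(4),'comp',len(P),((P.min(0)+P.max(0))/2).round(4),np.ptp(P,0).round(3))
    c=cv2.resize(cv2.imread(f'pics/{n}1.png')[190:320,195:400],None,fx=3.6,fy=3.6,interpolation=2); cv2.imwrite(f'pics/{n}c.png',c)
    # slide plane
    P=W[190:310,200:390].reshape(-1,3);P=P[np.isfinite(P[:,0])]
E
```

```text
scene PR [ 0.6164 -0.1595  0.0806] comp 211 [ 0.6156 -0.1607  0.0806] [0.031 0.031 0.008]
scene PL [0.5678 0.0172 0.0803] comp 153 [0.5677 0.0164 0.0804] [0.031 0.033 0.008]
scene round [ 0.5064 -0.1253  0.1105] comp 453 [ 0.5066 -0.13    0.1105] [0.051 0.049 0.008]
scene square [ 0.4878 -0.0594  0.1095] comp 491 [ 0.4898 -0.0651  0.1095] [0.058 0.058 0.007]
scene slideR [ 0.6052 -0.1054  0.0532] comp 777 [ 0.5937 -0.048   0.0532] [0.093 0.174 0.008]
scene slideL [ 0.5835 -0.0303  0.0548] comp 752 [ 0.5901 -0.0488  0.0548] [0.086 0.174 0.008]
scene jar [0.5316 0.1227 0.0766] comp 336 [0.5325 0.1218 0.0762] [0.053 0.054 0.007]
side PR [ 0.6163 -0.166   0.0804] comp 189 [ 0.615  -0.1619  0.0804] [0.031 0.035 0.008]
side PL [0.5684 0.0113 0.0807] comp 131 [0.5676 0.0178 0.0804] [0.029 0.035 0.007]
side round [ 0.5082 -0.1292  0.1108] comp 415 [ 0.5069 -0.1297  0.1105] [0.05  0.051 0.007]
side square [ 0.4888 -0.0694  0.111 ] comp 427 [ 0.4888 -0.0645  0.1106] [0.056 0.06  0.007]
side slideR [ 0.5928 -0.1152  0.0607] comp 334 [ 0.5847 -0.0703  0.0607] [0.053 0.129 0.008]
side slideL [ 0.5934 -0.0384  0.0516] comp 142 [ 0.5927 -0.0304  0.0516] [0.027 0.061 0.008]
side jar [0.5337 0.1204 0.0781] comp 255 [0.5316 0.1213 0.0775] [0.052 0.054 0.007]
```

View pics/scenec.png

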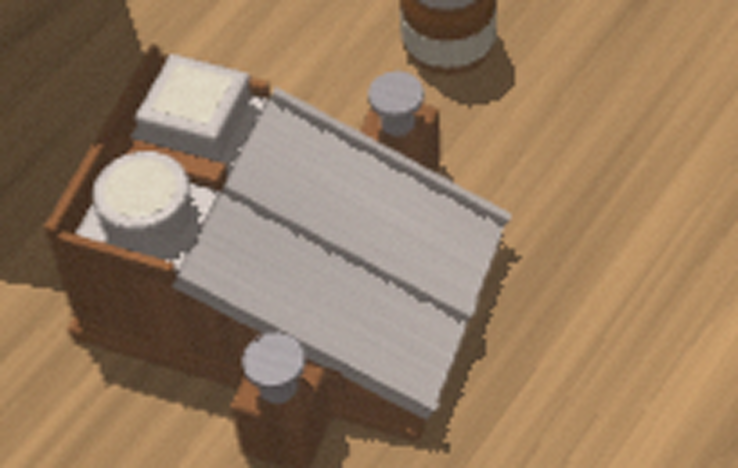

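The right plunger is at (0.6155,-0.161) and the dispenser yaw is 15°. The finger midpoint should therefore go over (0.608,-0.133), and the tool has to turn +11° about its own z.

```bash
python3 -m creep '[[[5,-3,0.5,0,0,2],[10,-6,1,0,0,4],[15,-9,1.5,0,0,6],[20,-12,2.2,0,0,8],[25,-15,3,0,0,11]]]' 4.35
```

```text
time: 0.72
ee_pos: [0.4551, -0.361, 0.201]
orientation: [0.992, 0.129, 0.0, -0.0]
force: [0.1, -0.1, -0.2]
grip_width: 0.0436
```

```bash
python3 -m creep '[[[5,-4.4,0.8,0,0,0],[10,-8.8,1.6,0,0,0],[15,-13.2,2.6,0,0,0],[20.4,-17.8,4,0,0,0],[20.4,-17.8,4,0,0,0]]]'
python3 - <<'E'
from h import *
print(status.sense()['ee_pos'],status.sense()['orientation'],status.sense()['force'])
snap('wrist','w1.png');snap('scene','s2.png');s=snap('side','d2.png')
c=lambda n,a,b:cv2.resize(cv2.imread(n)[a:a+150,b:b+200],(400,300),interpolation=2)
cv2.imwrite('pics/m1.png',np.vstack([np.hstack([c('pics/s2.png',170,190),c('pics/d2.png',160,260)]),np.hstack([cv2.resize(cv2.imread('pics/w1.png'),(480,300)),np.zeros((300,320,3),np.uint8)])]))
E
```

```text
time: 1.35
ee_pos: [0.6065, -0.1354, 0.1601]
orientation: [0.991, 0.131, -0.001, -0.0]
force: [-0.7, -0.9, 0.4]
grip_width: 0.0435
[ 0.60653945 -0.13536691  0.16005369] [ 9.91344414e-01  1.31284565e-01 -6.48615947e-04 -4.41987858e-04] [-0.68841564 -0.86323302  0.41479   ]
```

View pics/m1.png

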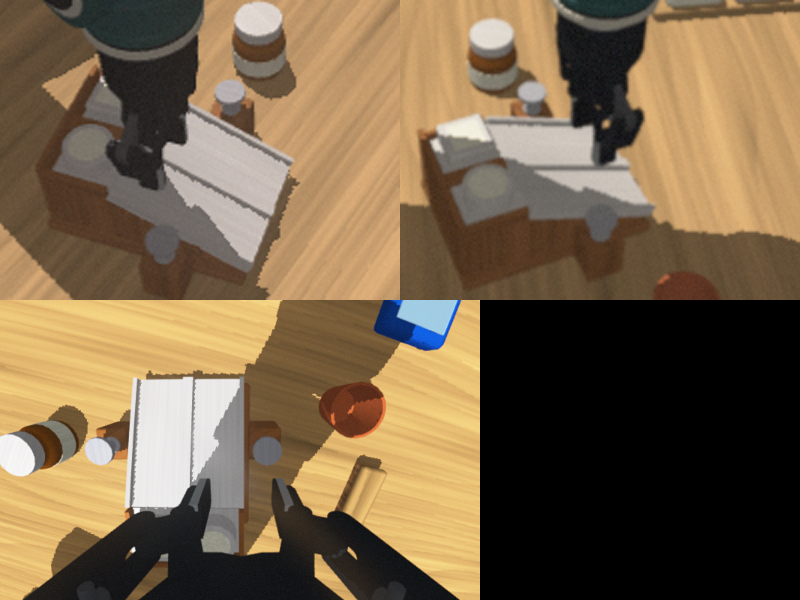

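The fingers straddle the right lane and right plunger as planned. In the wrist view the tips are at about (203,485) and (280,485), the tin is at (215,535) and the plunger at (267,450). I'll check the true fingertip positions from depth.

```bash
python3 - <<'E'
from h import *
o=np.array([.6065,-.1354]);a=np.radians(15.0);X=np.array([np.cos(a),np.sin(a)]);Y=np.array([-X[1],X[0]])
for n in('s2','d2','w1'):
    W=pts(np.load(f'pics/{n}.npz')).reshape(-1,3)
    d=W[:,:2]-o;x=d@X;y=d@Y;z=W[:,2]
    m=(abs(x)<.04)&(abs(y)<.06)&(z>.145)&(z<.3)
    for sgn in(1,-1):
        k=m&(y*sgn>0)&(z<.19)
        if k.sum()<5: print(n,sgn,k.sum());continue
        t=k&(z<z[k].min()+.02)
        print(n,sgn,k.sum(),'zmin',z[k].min().round(4),'tip x',x[t].min().round(4),x[t].max().round(4),'y',y[t].min().round(4),y[t].max().round(4))
E
```

```text
s2 1 84 zmin 0.1615 tip x -0.0039 0.012 y 0.0221 0.0306
s2 -1 76 zmin 0.1642 tip x -0.0066 0.0124 y -0.0344 -0.0198
d2 1 81 zmin 0.1637 tip x -0.0117 0.0076 y 0.0203 0.0263
d2 -1 86 zmin 0.1609 tip x -0.0119 0.0076 y -0.0361 -0.0215
w1 1 992 zmin 0.1608 tip x -0.0109 0.0123 y 0.0199 0.0342
w1 -1 977 zmin 0.1612 tip x -0.0108 0.0123 y -0.0368 -0.0228
```

```bash
python3 -m creep '[[[0,0,2,0,0,0],[0,0,4,0,0,0],[0,0,6,0,0,0],[0,0,6,0,0,0],[0,0,6,0,0,0]]]'
```

```text
time: 2.12
ee_pos: [0.6059, -0.1383, 0.1017]
orientation: [0.992, 0.13, 0.0, 0.0]
force: [0.5, -0.1, -0.4]
grip_width: 0.0438
```

```bash
python3 -m creep '[[[0.3,-0.45,0,0,0,0],[0.35,-0.45,0.8,0,0,0],[0.35,-0.45,1.5,0,0,0],[0.35,-0.45,1.5,0,0,0]]]'
python3 - <<'E'
from h import *
snap('wrist','w2.png');snap('scene','s3.png');snap('side','d3.png')
c=lambda n,a,b:cv2.resize(cv2.imread(n)[a:a+150,b:b+200],(400,300),interpolation=2)
cv2.imwrite('pics/m2.png',np.vstack([np.hstack([c('pics/s3.png',190,190),c('pics/d3.png',180,260)]),np.hstack([c('pics/w2.png',130,210),np.zeros((300,400,3),np.uint8)])]))
E
```

```text
time: 2.62
ee_pos: [0.6075, -0.1328, 0.0853]
orientation: [0.992, 0.13, -0.001, -0.0]
force: [0.3, -0.4, -0.3]
grip_width: 0.0435
```

View pics/m2.png

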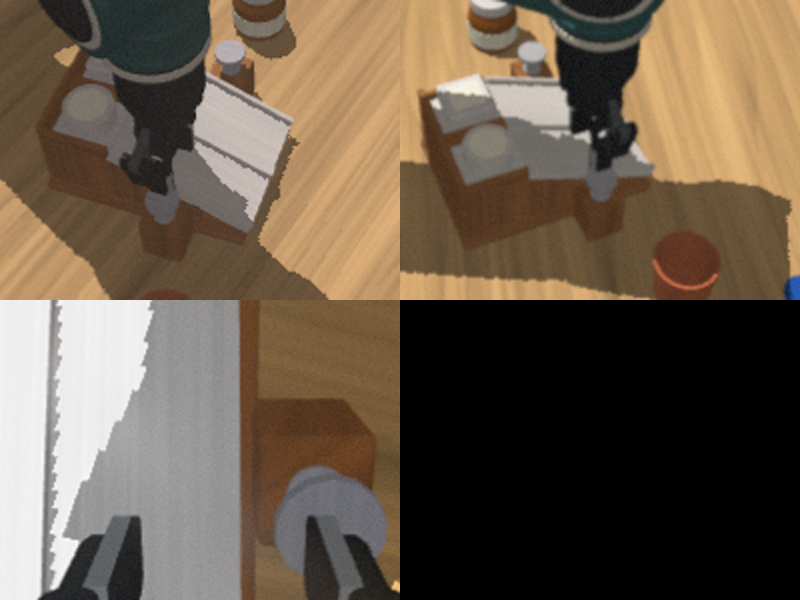

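The right fingertip is centred over the cap (m2, bottom-left panel, about (327,520)), and the left finger is inside the right lane. Now I press.

```bash
python3 -m creep '[[[0,0,0.8,0,0,0],[0,0,1.3,0,0,0],[0,0,1.7,0,0,0],[0,0,1.8,0,0,0],[0,0,1.8,0,0,0]]]'
```

```text
time: 3.4
ee_pos: [0.6082, -0.133, 0.0687]
orientation: [0.992, 0.13, 0.0, 0.0]
force: [-0.7, 0.9, 6.6]
grip_width: 0.0438
```

```bash
python3 -m creep '[[[0,0,0.2,0,0,0],[0,0,0.3,0,0,0],[0,0,0.3,0,0,0],[0,0,0.3,0,0,0]]]'
```

```text
time: 3.9
ee_pos: [0.6083, -0.133, 0.066]
orientation: [0.992, 0.13, 0.001, 0.0]
force: [-0.7, 0.0, 8.3]
grip_width: 0.0438
```

```bash
python3 -m creep '[[[0,0,0.1,0,0,0],[0,0,0.2,0,0,0],[0,0,0.2,0,0,0],[0,0,0.2,0,0,0]]]'
```

```text
time: 4.4
ee_pos: [0.6085, -0.1332, 0.0657]
orientation: [0.992, 0.13, 0.001, 0.001]
force: [-9.0, 3.0, 24.6]
grip_width: 0.0436
```

```bash
python3 - <<'E'
from h import *
snap('wrist','w3.png');snap('scene','s4.png');snap('side','d4.png')
c=lambda n,a,b:cv2.resize(cv2.imread(n)[a:a+150,b:b+200],(400,300),interpolation=2)
cv2.imwrite('pics/m3.png',np.vstack([np.hstack([c('pics/s4.png',190,190),c('pics/d4.png',180,260)]),np.hstack([c('pics/w3.png',130,210),c('pics/w3.png',240,210)])]))
print(status.sense()['force'],status.sense()['ee_pos'])
o=np.array([.6155,-.161])-.035*np.array([.966,.259])+.092*np.array([-.259,.966]);a=np.radians(15.0);X=np.array([np.cos(a),np.sin(a)]);Y=np.array([-X[1],X[0]])
for n in('s4','d4','w3'):
    im=cv2.imread(f'pics/{n}.png');W=pts(np.load(f'pics/{n}.npz'))
    d=W[...,:2]-o;x=d@X;y=d@Y;z=W[...,2]
    h=z-(.0845-(x+.03)*np.tan(np.radians(24)))
    k=(abs(y+.034)<.027)&(x>-.03)&(x<.09)&(h>.018)&(h<.031)
    if k.sum():print(n,k.sum(),np.percentile(x[k],[1,50,99]).round(3),np.percentile(y[k],[1,50,99]).round(3))
    q=(np.hypot(x-.035,y+.092)<.014)&(z<.09); print('cap z',np.median(z[q]) if q.sum() else None,q.sum())
E
```

```text
[-9.42460523  2.47783285 23.97092276] [ 0.60844053 -0.13317656  0.06563848]
s4 93 [-0.022 -0.009  0.046] [-0.059 -0.046 -0.035]
cap z 0.06801511126221957 171
d4 402 [-0.023 -0.     0.036] [-0.058 -0.038 -0.011]
cap z 0.06822668520773219 167
w3 2228 [-0.008  0.013  0.047] [-0.06  -0.045 -0.012]
cap z 0.06764865377667055 1829
```

View pics/m3.png

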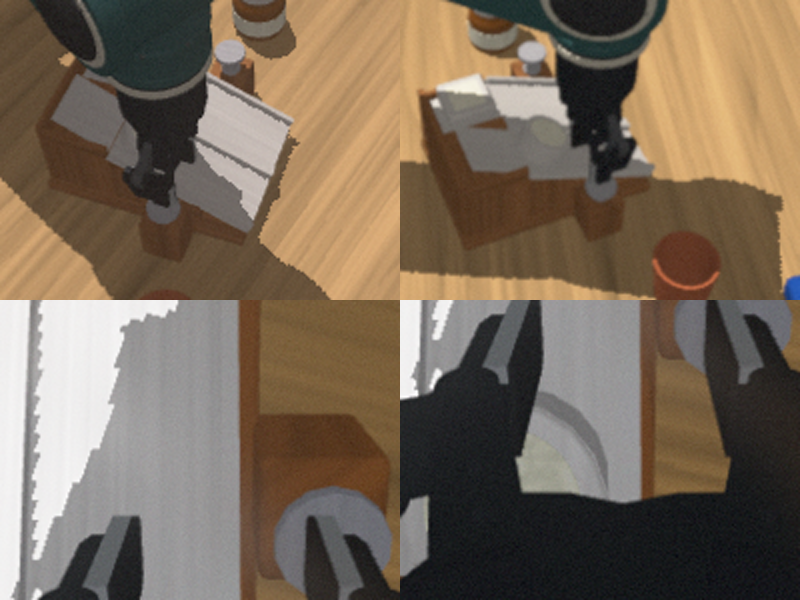

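Plunger cap is at z 0.068 (fully down). The tin is on the slide, uphill of and against the lane finger (m3, side panel, about (548,130)). The square tin is still in place at (465,100). I'll hold and check that it stays steady.

```bash
python3 -m creep '[[[0,0,0,0,0,0],[0,0,0,0,0,0],[0,0,0,0,0,0],[0,0,0,0,0,0],[0,0,0,0,0,0]]]'
python3 - <<'E'
from h import *
o=np.array([.6155,-.161])-.035*np.array([.966,.259])+.092*np.array([-.259,.966]);a=np.radians(15.0);X=np.array([np.cos(a),np.sin(a)]);Y=np.array([-X[1],X[0]])
snap('side','d5.png')
for n in('d4','d5'):
    W=pts(np.load(f'pics/{n}.npz'));d=W[...,:2]-o;x=d@X;y=d@Y;z=W[...,2]
    h=(z-(.0845-(x+.03)*np.tan(np.radians(24))))*np.cos(np.radians(24))
    k=(abs(y+.034)<.03)&(x>-.035)&(x<.06)&(abs(h-.024)<.003)
    _,l,st,ce=cv2.connectedComponentsWithStats(k.astype(np.uint8)); i=1+st[1:,4].argmax(); k=l==i
    print(n,st[i],'tin top x',x[k].min().round(4),x[k].max().round(4),'y',y[k].min().round(4),y[k].max().round(4))
    f=(y>-.046)&(y<-.02)&(x>.015)&(x<.055)&(h>.03)&(z<.11); print('finger x',np.percentile(x[f],[1,99]).round(4),f.sum())
    q=(abs(x+.06)<.035)&(abs(y-.034)<.03)&(z>.1); print('square',x[q].mean().round(4),y[q].mean().round(4),np.median(z[q]).round(4))
A=np.load('pics/d1.npz') if 0 else np.load('pics/side1.npz')
W=pts(A);d=W[...,:2]-o;x=d@X;y=d@Y;z=W[...,2];q=(abs(x+.06)<.035)&(abs(y-.034)<.03)&(z>.1); print('square0',x[q].mean().round(4),y[q].mean().round(4))
d=cv2.absdiff(cv2.imread('pics/d4.png'),cv2.imread('pics/d5.png')).max(2)[225:290,280:360];print('changed',(d>25).sum())
E
```

```text
time: 5.18
ee_pos: [0.6085, -0.1332, 0.0657]
orientation: [0.992, 0.13, 0.001, 0.001]
force: [-9.9, 3.0, 25.4]
grip_width: 0.0434
d4 [321 237  31  20 320] tin top x -0.0221 0.0387 y -0.0592 -0.0068
finger x [0.024  0.0364] 45
square -0.0531 0.0315 0.3943
d5 [321 237  31  20 331] tin top x -0.0219 0.0384 y -0.0589 -0.0086
finger x [0.0243 0.0357] 45
square -0.053 0.0315 0.3947
square0 -0.0631 0.0301
changed 0
```

```bash
python3 - <<'E'
from h import *
for n in('side1','d5'):
    W=pts(np.load(f'pics/{n}.npz'));q=(abs(W[...,2]-.1105)<.004)&(np.hypot(W[...,0]-.489,W[...,1]+.065)<.045);P=W[q];print(n,q.sum(),P.min(0).round(3),P.max(0).round(3))
r.sign_off()
E
```

```text
side1 441 [ 0.461 -0.109  0.107] [ 0.517 -0.034  0.114]
d5 443 [ 0.461 -0.109  0.107] [ 0.518 -0.037  0.114]
the job is handed in; nothing more can be done
```

I dispensed the round tin from the right lane and handed the job in at about 5.2 s. One fingertip holds the right plunger down and the other finger traps the tin on the slide.

- **Plunger:** the cap measured 68 mm above the counter in all three cameras, which is fully down. The vertical force was about 25 N.
- **Round tin:** it sits on the slide with its front edge at about x = 24 mm in the dispenser frame, where the finger's uphill face is. It did not move in images about 0.8 s apart. Its front edge merges with the finger in the depth data, so I worked out the contact from the tin's rear edge and diameter.
- **Square tin:** it hadn't moved; its measured outline agreed to about 3 mm before and after. My first check gave a wrong reading because the arm was in the measured region, so I redid it.
- **Jar, pot and brush:** I didn't measure them again after the press. The arm and fingers passed above them, and the last pictures show no disturbance to the jar or pot. The brush was last seen before the press, undisturbed.
- **Sideways force:** about 10 N showed on the tool while pressing. I put it down to friction at the cap but did not check further; it stayed steady over the hold.

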